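# Clear the stacked parts into their fitted trays at the soldering place

## Robot

A 7-joint arm with a two-finger parallel gripper is mounted at the origin on the work surface. World frame = base frame: x ahead of the robot, y to its left, z up, the work surface at z = 0. Lengths are in m, angles in rad, forces in N, time in s.
With the tool pointing down it reaches from about 0.35 to 0.9 m from the base axis. Payload 8.1 kg.
Tool frame: the origin (TCP) lies at the very end of the fingers, on their centre line; the grasp point (between the pads) lies 19 mm behind it; z points along the fingers, y is the line along which they close (so a half turn about z gives the same grasp; the last joint's range is limited). The gripper opens to 92 mm and grips with 3 to 60 N. Pads are 19 mm wide; open, the fingers measure 130 mm over their backs; the gripper's body (75 mm by 190 mm) begins 47 mm behind the grasp point.
Start: joints at [1.212, 0.434, 0.025, 1.573, -0.012, 1.134, -0.075], TCP at [0.158, -0.605, 0.227] pointing down, gripper open.
Joint ranges: [-2.62, 2.62], [-0.44, 2.09], [-1.27, 1.32], [0.08, 2.57], [-1.32, 4.46], [0.12, 2], [-2.74, 2.74]. Speed limits (rad/s): [2.22, 2.22, 3.01, 3.01, 3.14, 3.14, 3.14].

## Interface

Orientations are given as a rotation vector (axis times angle).
In Python, from cell import arm gives the robot as it stands.
- The arm moves only by the tool drive_tool, never from a script. Its argument "targets" is a list of rows, each a list of 7 numbers: the turn, a rotation vector about the world's x, y, z in units of 5 degrees (1.0 is 5 degrees), then the shift along the world's x, y, z in units of 40 mm (1.0 is 40 mm), then the opening, from 0 (shut) to 1 (fully open). In form: [[wx, wy, wz, dx, dy, dz, fingers], ...]. A call has 1 to 5 rows; each row is the pose to reach, as a shift and turn from the pose commanded when the call began; what a row does not reach only later rows make up. A row lasts 1/10 s, in which the tool goes at most 50 mm and 8.59 degrees, less where a joint would pass 70% of its speed; a pose out of reach is approached as far as the arm can. A call with a gripper value outside its range is refused whole. The fingers move at their own pace and stop on an object; "force" is the grip in N (left out, the last holds). Time passes only in rows, so rows that repeat a pose let the fingers close. It gives the time, the measured TCP pose, the force, the opening and the grip force at its end, in the units of the state.
- arm.observe(): the state, without advancing time (a new reading comes with each control period).
- arm.get_image(name): name is "side" or "top"; returns a dict with "pixels" (480x640x3 uint8, red, green, blue), "intrinsics" (3x3 intrinsics, pixels), "rvec" (rotation vector, rad) and "tvec" (3), from world to camera coordinates, as OpenCV has them. Camera axes: x right, y down, z forward; pixel columns grow to the right and rows downward; lengths in m; the calibration is good to about 2 mm. A picture is of the moment at which its call begins. There is no depth.
- arm.sign_off(): hands the job in; it is judged then, once.
The state is a dict: "clock": time; "joints": joint angles; "dq": joint speeds; "joint_efforts": joint torques, N m; "position": TCP position; "ee_rot": TCP orientation; "force": force on the tool from outside, world axes, zero at the start; "ft_torque": the same for the moment, N m; "width": opening from 0.0 (shut) to 1.0 (fully open); "gripper_force": force on a finger pad.
Only numpy, scipy, OpenCV 4.12 (cv2) and the standard library are available. Lean on these libraries where they do the work, as an engineer would, in place of code of your own. Each camera call takes 0.05 s, during which the arm holds its last target. There are 200 camera calls.

## Task

Clear up this soldering place: take the stack apart from the top down - the finned heat sink, then the solder reel, then the parts case - and last fetch the transformer that stands behind the stack, and set each one flat inside its own fitted tray. The trays are told apart by shape: each has the outline of its thing, a little larger. Set everything down gently, without dropping it, and leave the tip-cleaner pot standing where it is.

Things in the scene. Friction and masses are not known exactly. Their poses are not given: they have to be found in the camera images.
- heatsink: Finned aluminium heat sink block, 34 x 34 mm square and 38 mm high, fins upward and running along its own x; about 80 g. At the start it lies on top of the reel, fully upright, turned up to 40 degrees from the reel. Origin: centre of its underside; z up.
- reel: Full reel of solder lying flat: a black and silvery drum, 58 mm diameter, 38 mm high; about 250 g. At the start it lies on the parts case, under the heat sink. Origin: centre of its underside; z along its axis, up.
- case: Closed grey plastic parts case with a flat lid, 58 mm (its x) by 120 mm (its y) by 40 mm high; about 250 g; the lid does not open. At the start it stands on the mat as the bottom of the stack. Origin: centre of its underside; z up.
- transformer: Small mains transformer: a steel core 24 mm (its x) by 56 mm (its y), 46 mm high, upright on a 40 x 56 x 3 mm foot plate, with a copper-coloured winding that makes it 40 mm thick in x over the middle 34 mm of y, from 4 to 38 mm height; about 350 g. It stands on the mat close behind the case (the side away from the robot; about 30 mm gap). Can be gripped across 56 mm (y, on the core) or 40 mm (x, on the winding). Origin: centre of its underside; z up.
- tray_heatsink: The heat sink's place: the small square black-rimmed tray with a grey floor, fixed to the table, inside 50 x 50 mm. Floor 3 mm thick, rim 3 mm thick and 9 mm high in all. Origin: centre of its underside on the table; z up.
- tray_reel: The reel's place: the round black-rimmed tray with a grey floor, fixed, inside diameter 74 mm, outside 80 mm. Floor 3 mm thick, rim 9 mm high in all. Origin: centre of its underside; z up.
- tray_case: The case's place: the large oblong black-rimmed tray with a grey floor, fixed, inside 74 mm (its x) by 136 mm (its y). Floor 3 mm thick, rim 3 mm thick and 9 mm high in all. Origin: centre of its underside; z up.
- tray_transformer: The transformer's place: the middle-sized oblong black-rimmed tray with a grey floor, fixed, inside 56 mm (its x) by 72 mm (its y). Floor 3 mm thick, rim 3 mm thick and 9 mm high in all. Origin: centre of its underside; z up.
- pot: Bystander, not to be disturbed: loose round black tip-cleaner pot with brass wool on top, 68 mm diameter, 58 mm high, standing among the trays. Origin: centre of its underside; z up.
Mind the look-alikes: they are no part of the job. What is shaped like the tray_reel but brown or yellow is not meant.

How it is judged:
On the way, in this order (a step that is already met when the one before it is completed fails the run):
1. the heat sink is released, flat in its own tray (horizontal distance between heatsink and tray_heatsink below 0.0125 m and z of heatsink in the frame of tray_heatsink between -0.002 and 0.007 m and angle between heatsink's own z axis and vertical below 0.06 rad and contact force between the fingers and heatsink below 0.1 N), for 0.2 s.
2. the solder reel is released, flat in its own tray (horizontal distance between reel and tray_reel below 0.0125 m and z of reel in the frame of tray_reel between -0.002 and 0.007 m and angle between reel's own z axis and vertical below 0.06 rad and contact force between the fingers and reel below 0.1 N), for 0.2 s.
3. the parts case is released, flat in its own tray (horizontal distance between case and tray_case below 0.0125 m and z of case in the frame of tray_case between -0.002 and 0.007 m and angle between case's own z axis and vertical below 0.06 rad and contact force between the fingers and case below 0.1 N), for 0.2 s.
4. the transformer is released, flat in its own tray (horizontal distance between transformer and tray_transformer below 0.0125 m and z of transformer in the frame of tray_transformer between -0.002 and 0.007 m and angle between transformer's own z axis and vertical below 0.06 rad and contact force between the fingers and transformer below 0.1 N), for 0.2 s.
At the end, for the whole second after the job is handed in: Heat sink, reel, case and transformer each lie released and at rest inside their own tray: centre within 12.5 mm of the tray's centre (anything flat inside the rim is), underside on the tray's floor (within 4 mm), tilted less than 0.06 rad (all of step 1 and all of step 2 and all of step 3 and all of step 4 and linear speed of each of heatsink, reel, case, transformer below 0.02 m/s); the robot touches nothing.
It fails at once if the tip-cleaner pot is pushed more than 20 mm or tipped over (distance of pot from where it was at the start of the episode above 0.02 m or angle between pot's own z axis and vertical above 0.3 rad).
It fails at once if one of the four things is dropped or thrown (moves faster than 0.7 m/s while not held, as after a fall of 25 mm) ((linear speed of heatsink above 0.7 m/s and contact force between the fingers and heatsink below 0.1 N) or (linear speed of reel above 0.7 m/s and contact force between the fingers and reel below 0.1 N) or (linear speed of case above 0.7 m/s and contact force between the fingers and case below 0.1 N) or (linear speed of transformer above 0.7 m/s and contact force between the fingers and transformer below 0.1 N)).
It also fails if it takes over 109 s, if anything falls off the work surface, if the arm or the gripper's body presses on something with over 40 N, if the wrist force passes 120 N, or if a joint passes its speed limit or range.

## Working session

There is one attempt and no reset: what is moved stays moved. The work goes in short steps, Python scripts to look and compute and a tool call to move; the robot and the scene stay as the last step left them, time stands still between calls to the robot, and variables do not carry over. Pictures are saved under pics/ and viewed, at most 14 in all, crops included, and the job is handed in when it is done.

Besides the shell and the picture viewer there is one more tool, called after "Request:" in YAML: its name, and indented under it one key for each argument. drive_tool: Moves the arm, as the interface text tells. Its arguments: {"type":"object","properties":{"targets":{"type":"array"},"force":{"type":"number"}},"required":["targets"]}

```bash
mkdir -p pics; cat > h.py <<'E'
import numpy as np, cv2
from cell import arm
def snap(name,out):
    im=arm.get_image(name); np.savez(f'pics/{name}.npz',**im)
    cv2.imwrite(out,im['pixels'][:,:,::-1]); return im
def load(name): return dict(np.load(f'pics/{name}.npz'))
def ray(im,u,v,z):
    R,_=cv2.Rodrigues(np.array(im['rvec'],float)); t=np.array(im['tvec'],float).ravel()
    d=R.T@np.linalg.inv(im['intrinsics'])@np.array([u,v,1.]); c=-R.T@t
    return c+d*(z-c[2])/d[2]
def proj(im,P): return cv2.projectPoints(np.array(P,float).reshape(-1,3),np.array(im['rvec'],float),np.array(im['tvec'],float),im['intrinsics'],None)[0].reshape(-1,2)
E
python3 - <<'E'
from h import *
for n in('top','side'):
    im=snap(n,f'pics/{n}0.png'); R,_=cv2.Rodrigues(np.array(im['rvec'],float)); print(n,-R.T@np.ravel(im['tvec']),im['intrinsics'].tolist(),R[0].round(2),R[1].round(2))
s=arm.observe(); print({k:np.round(v,3) for k,v in s.items()})
E
```

```text
top [ 0.38006038 -0.00499249  0.82056496] [[462.2973525085982, 0.0, 313.20745821937345], [0.0, 462.2973525085982, 238.14907217970944], [0.0, 0.0, 1.0]] [ 0.02 -1.    0.04] [-0.98 -0.03 -0.19]
side [0.28049542 0.71909777 0.54315421] [[501.2153218515207, 0.0, 320.6341397340743], [0.0, 501.2153218515207, 239.67023627431604], [0.0, 0.0, 1.0]] [-0.95 -0.31 -0.  ] [-0.15  0.48 -0.86]
{'clock': np.float64(0.1), 'joints': array([ 1.212,  0.435,  0.025,  1.574, -0.012,  1.134, -0.075]), 'dq': array([-0.   , -0.002,  0.   , -0.003, -0.001,  0.001,  0.002]), 'joint_efforts': array([ 3.0000e-03, -6.6912e+01,  9.8800e-01, -3.1515e+01, -6.1000e-02,
        3.7000e-02, -0.0000e+00]), 'position': array([ 0.158, -0.604,  0.226]), 'ee_rot': array([-3.115, -0.4  ,  0.   ]), 'force': array([-1.092, -0.605,  0.471]), 'ft_torque': array([-0.002,  0.006,  0.032]), 'gripper_force': np.float64(0.0), 'width': np.float64(1.001)}
```

View pics/top0.png

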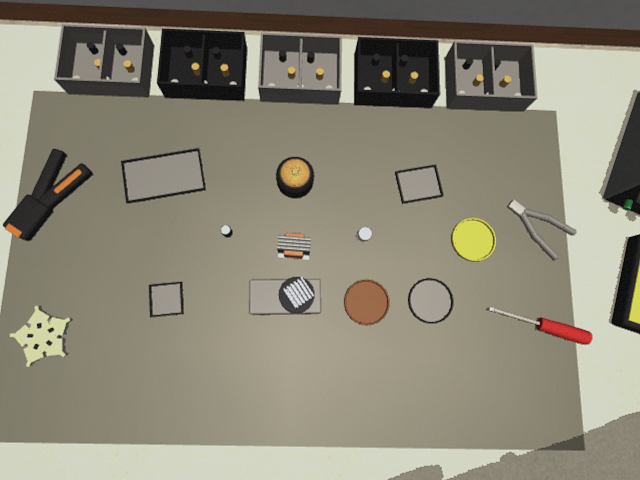

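View pics/side0.png

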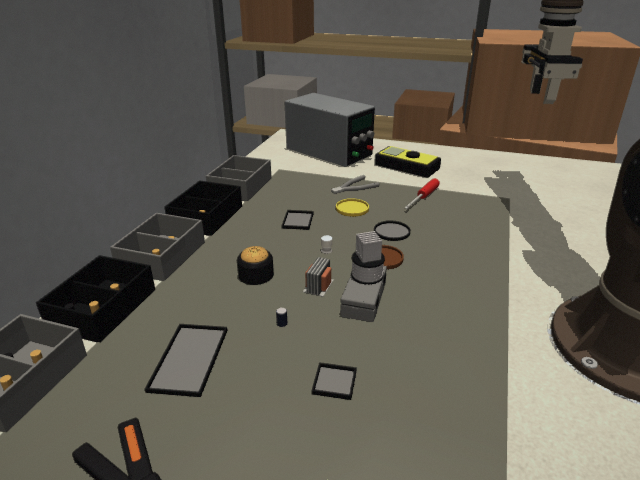

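The top view shows:
- **Trays:** heat sink tray, square (166,299); case tray, large oblong (163,175); transformer tray, middle oblong (419,184).
- **Round candidates for the reel:** grey floor with black rim (431,300), brown (367,302), yellow (474,240). The grey one at (431,300) fits, as brown and yellow are excluded.
- **Objects:** stack near (285,296), transformer (294,245), pot (295,176).

I'll confirm these in an enlarged crop.

```bash
python3 - <<'E'
from h import *
p=load('top')['pixels'][:,:,::-1]
a=cv2.resize(p[220:330,240:340],(500,550),interpolation=cv2.INTER_CUBIC)   # x5
b=cv2.resize(p[270:330,340:460],(300,150)) if 0 else cv2.resize(p[272:332,340:460],(300,150),interpolation=cv2.INTER_CUBIC) #2.5
c=cv2.resize(p[155:215,380:460],(300,225),interpolation=cv2.INTER_CUBIC) #3.75
d=cv2.resize(p[275:325,140:200],(300,250),interpolation=cv2.INTER_CUBIC)[:175] 
o=np.zeros((550,800,3),np.uint8); o[:,:500]=a; o[:150,500:]=b;o[150:375,500:]=c;o[375:550,500:]=d
cv2.imwrite('pics/crop1.png',o)
q=load('side')['pixels'][:,:,::-1]
cv2.imwrite('pics/crop2.png',cv2.resize(q[220:320,290:420],(780,600),interpolation=cv2.INTER_CUBIC)) #x6
# trays: dark rim fit
g=cv2.cvtColor(p,cv2.COLOR_BGR2GRAY); im=load('top')
for n,(u0,v0,u1,v1) in dict(hs=(140,275,195,325),reel=(400,270,462,330),case=(113,140,213,210),tr=(388,158,450,210)).items():
    m=(g[v0:v1,u0:u1]<45).astype(np.uint8)
    k,l,s,_=cv2.connectedComponentsWithStats(m,connectivity=8); i=1+np.argmax(s[1:,4])
    pts=np.argwhere(l==i)[:,::-1]+[u0,v0]
    W=np.array([ray(im,u,v,0.009)[:2] for u,v in pts],np.float32)*1000
    print(n,s[i,4],cv2.minAreaRect(W))
E
```

```text
hs 56 ((422.42352294921875, 245.962158203125), (53.11009216308594, 6.842292785644531), 3.058875560760498)
reel 49 ((427.19476318359375, -270.47796630859375), (15.237048149108887, 59.256446838378906), 77.70110321044922)
case 346 ((648.4532470703125, 243.4452667236328), (80.90983581542969, 141.1951141357422), 12.269311904907227)
tr 100 ((650.4387817382812, -238.03768920898438), (61.36176300048828, 49.527259826660156), 11.937894821166992)
```

View pics/crop1.png

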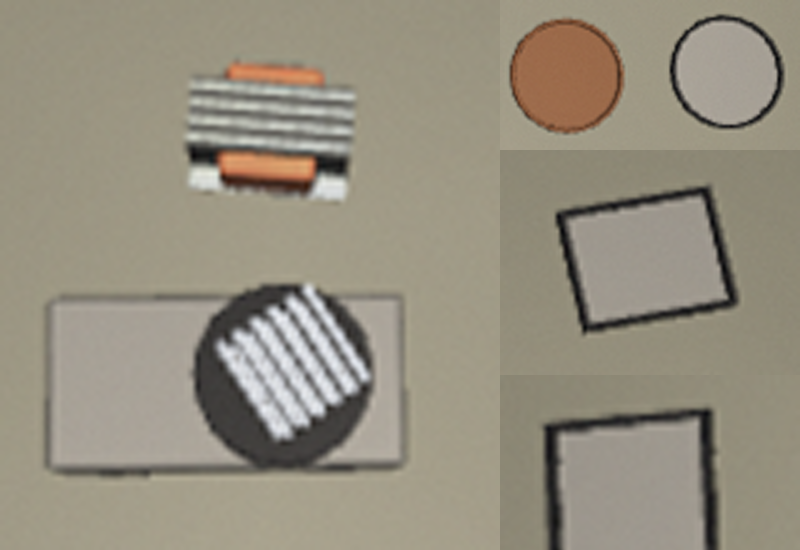

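View pics/crop2.png

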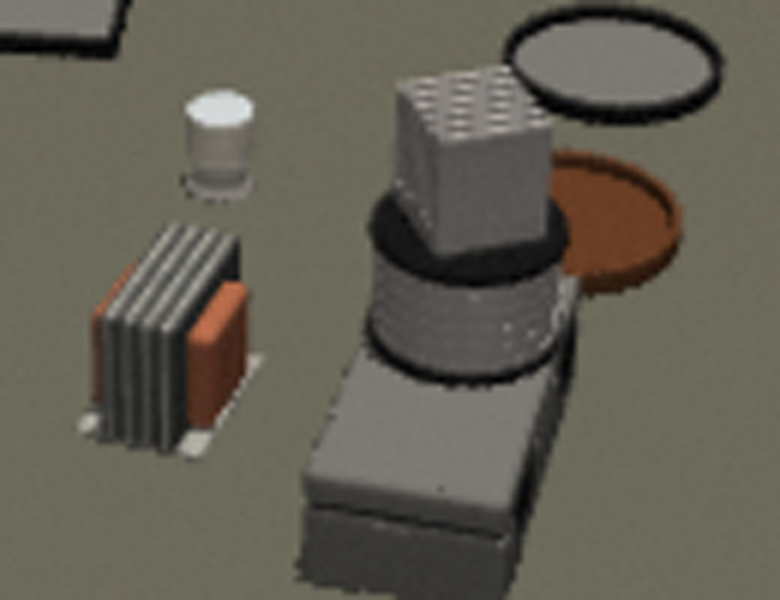

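The crops confirm the reel tray is the grey-floored, black-rimmed circle at about (431,300); brown is its neighbour. The stack is the heat sink (rotated) on the reel, on the right end of the case lid. The transformer's long side lies along the image row at (294,245). I'm turning these into positions now.

```bash
python3 - <<'E'
from h import *
im=load('top'); side=load('side'); p=im['pixels'][:,:,::-1]
f=lambda x,y:(240+(x+.5)/5-.5,220+(y+.5)/5-.5)
def quad(n,c,z):
    W=np.array([ray(im,*f(*q),z)[:2] for q in c])*1000
    print(n,W.mean(0).round(1),'sides',np.linalg.norm(W-np.roll(W,-1,0),axis=1).round(1),'ang',np.degrees([np.arctan2(*(W[(i+1)%4]-W[i])[::-1]) for i in range(4)]).round(1)); return W
quad('hs',[(217,345),(308,285),(370,380),(281,440)],.116)
quad('case',[(48,298),(403,296),(404,467),(48,466)],.04)
quad('tr',[(192,75),(356,88),(352,155),(187,147)],.046)
for q in [(194,375),(374,375),(284,284),(284,468)]: print('reel',(ray(im,*f(*q),.078)[:2]*1000).round(1))
g=cv2.cvtColor(p,cv2.COLOR_BGR2GRAY)
for n,(u0,v0,u1,v1) in dict(hs=(140,275,195,325),reel=(400,270,462,330),case=(113,140,213,210),tr=(388,158,450,210)).items():
    m=(g[v0:v1,u0:u1]<80).astype(np.uint8)
    k,l,s,_=cv2.connectedComponentsWithStats(m,connectivity=8); i=1+np.argmax(s[1:,4])
    pts=np.argwhere(l==i)[:,::-1]+[u0,v0]
    W=np.array([ray(im,u,v,0.009)[:2] for u,v in pts],np.float32)*1000
    print(n,s[i,4],np.round(cv2.minAreaRect(W)[0],1),np.round(cv2.minAreaRect(W)[1:][0],1),round(cv2.minAreaRect(W)[2],1),cv2.minEnclosingCircle(W) if n=='reel' else '')
# side checks: crop2 (x6, origin 290,220)
k=lambda x,y:(290+(x+.5)/6-.5,220+(y+.5)/6-.5)
S=np.array([ray(side,*k(*q),.116)[:2] for q in [(397,84),(505,68),(551,125),(438,142)]])*1000; print('hs side',S.mean(0).round(1))
S=np.array([ray(side,*k(*q),.046)[:2] for q in [(100,318),(172,224),(240,236),(170,330)]])*1000; print('tr side',S.mean(0).round(1),S.round(0).tolist())
print('pot',ray(im,295,173,.058),'cyls',ray(im,226,229,.03),ray(im,365,232,.03))
E
```

```text
hs [434.4  -7.7] sides [33.1 34.5 32.4 34.6] ang [ -55.1 -145.5  125.1   35.7]
case [433.4  14.5] sides [119.7  57.2 118.4  55.9] ang [ -88.3 -178.6   91.1    2.7]
tr [523.1   1.8] sides [56.1 23.3 56.  25. ] ang [-93.  177.9  88.7  -1.9]
reel [432.6  23.9]
reel [433.9 -33.5]
reel [462.4  -4. ]
reel [403.9  -5.6]
hs 228 [425.8 220.2] [55.6 56.7] 6.7 
reel 231 [ 434.6 -240.1] [76.9 78.7] 1.2 ((433.9554748535156, -240.26803588867188), 39.8428955078125)
case 549 [648.6 243.5] [ 81.8 143. ] 12.2 
tr 281 [ 647.8 -224.7] [62.8 79.3] 11.7 
hs side [437.3 -11.8]
tr side [525.   -2.1] [[538.0, 26.0], [534.0, -30.0], [512.0, -30.0], [516.0, 26.0]]
pot [0.6435046  0.00342104 0.058     ] cyls [0.5472277  0.12060814 0.03      ] [ 0.54881666 -0.12207041  0.03      ]
```

Request:
drive_tool:
  targets:
    - [0,0,4.1,2.4,5.1,0,1]
    - [0,0,4.1,2.4,5.1,0,1]
    - [0,0,4.1,2.4,5.1,0,1]
    - [0,0,4.1,2.4,5.1,0,1]
    - [0,0,4.1,2.4,5.1,0,1]
  force: 20

```text
clock: 0.6
position: [0.2557, -0.3966, 0.2266]
ee_rot: [-2.992, -0.954, -0.001]
force: [0.4, -0.2, 0.4]
width: 0.999
gripper_force: 0.0
```

Request:
drive_tool:
  targets:
    - [0,0,0,2.4,5.1,0,1]
    - [0,0,0,2.4,5.1,0,1]
    - [0,0,0,2.4,5.1,0,1]
    - [0,0,0,2.4,5.1,0,1]
    - [0,0,0,2.4,5.1,0,1]

```text
clock: 1.1
position: [0.3512, -0.1928, 0.2268]
ee_rot: [-2.993, -0.955, -0.001]
force: [0.0, -0.9, -0.5]
width: 0.997
gripper_force: 0.0
```

Request:
drive_tool:
  targets:
    - [0,0,0,2.1,4.6,-1.0,1]
    - [0,0,0,2.1,4.6,-1.0,1]
    - [0,0,0,2.1,4.6,-1.0,1]
    - [0,0,0,2.1,4.6,-1.0,1]
    - [0,0,0,2.1,4.6,-1.0,1]

```text
clock: 1.6
position: [0.4354, -0.0068, 0.1861]
ee_rot: [-2.989, -0.959, -0.002]
force: [-0.5, -0.2, 0.1]
width: 0.999
gripper_force: 0.0
```

Request:
drive_tool:
  targets:
    - [0,0,0,0,0,0,1]
    - [0,0,0,0,0,0,1]

```text
clock: 1.8
position: [0.4335, -0.0139, 0.1866]
ee_rot: [2.995, 0.947, -0.002]
force: [0.2, -0.4, 0.5]
width: 1.001
gripper_force: 0.0
```

Request:
drive_tool:
  targets:
    - [0,0,0,0.05,0.08,-0.7,1]
    - [0,0,0,0.05,0.08,-1.4,1]
    - [0,0,0,0.05,0.08,-2.0,1]
    - [0,0,0,0.05,0.08,-2.4,1]
    - [0,0,0,0.05,0.08,-2.5,1]

```text
clock: 2.3
position: [0.4346, -0.0116, 0.0855]
ee_rot: [2.996, 0.944, -0.005]
force: [-0.3, 0.4, -0.1]
width: 0.998
gripper_force: 0.0
```

```bash
python3 - <<'E'
from h import *
a=snap('top','pics/t1.png'); b=snap('side','pics/s1.png')
A=cv2.resize(a['pixels'][250:340,240:340,::-1],(400,360),interpolation=2); B=cv2.resize(b['pixels'][200:320,320:430,::-1],(400,436),interpolation=2)
o=np.zeros((436,800,3),np.uint8); o[:360,:400]=A; o[:,400:]=B; cv2.imwrite('pics/c3.png',o); s=arm.observe(); print(s['position'],s['ee_rot'])
E
```

```text
[ 0.43566624 -0.01084967  0.08674988] [ 2.99559269e+00  9.45494742e-01 -1.57054624e-03]
```

View pics/c3.png

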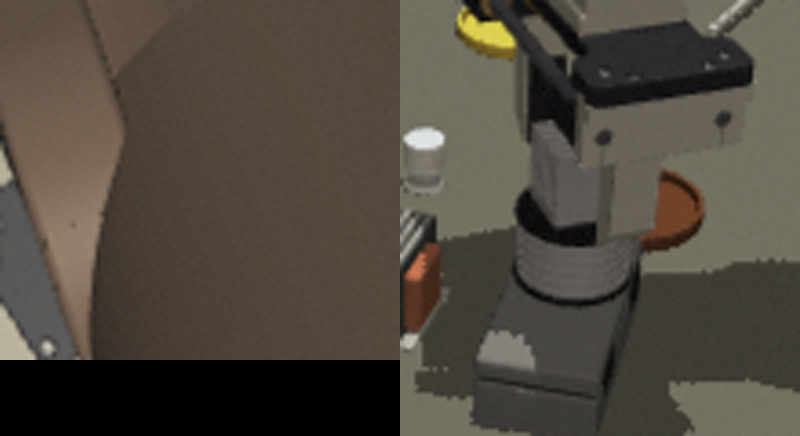

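The side view shows the heat sink between the two fingers, with the near finger in front of the reel rim; the arm hides the top view. Closing now.

Request:
drive_tool:
  targets:
    - [0,0,0,0,0,0,0.45]
    - [0,0,0,0,0,0,0.3]
    - [0,0,0,0,0,0,0.3]
    - [0,0,0,0,0,0,0.3]
    - [0,0,0,0,0,0,0.3]
  force: 15

```text
clock: 2.9
position: [0.4362, -0.0095, 0.087]
ee_rot: [2.995, 0.949, 0.001]
force: [0.2, 0.6, 0.2]
width: 0.613
gripper_force: 0.0
```

Request:
drive_tool:
  targets:
    - [0,0,0,0,0,0,0.2]
    - [0,0,0,0,0,0,0.2]
    - [0,0,0,0,0,0,0.2]
    - [0,0,0,0,0,0,0.2]
    - [0,0,0,0,0,0,0.2]
  force: 15

```text
clock: 3.4
position: [0.4361, -0.0094, 0.0867]
ee_rot: [-2.995, -0.949, 0.0]
force: [-0.7, 0.7, -0.3]
width: 0.369
gripper_force: 15.0
```

Request:
drive_tool:
  targets:
    - [0,0,0,0,0,0.3,0.2]
    - [0,0,0,0,0,0.8,0.2]
    - [0,0,-1.2,0,0.7,1.0,0.2]
    - [0,0,-2.4,0,1.4,1.0,0.2]
    - [0,0,-3.6,0,2.2,1.0,0.2]

```text
clock: 3.9
position: [0.4365, 0.0789, 0.1279]
ee_rot: [3.108, 0.459, 0.002]
force: [-0.2, -0.4, -1.4]
width: 0.369
gripper_force: 15.0
```

Request:
drive_tool:
  targets:
    - [0,0,-1.2,-0.1,0.8,0,0.2]
    - [0,0,-2.4,-0.2,1.6,0,0.2]
    - [0,0,-2.4,-0.2,2.4,-0.5,0.2]
    - [0,0,-2.4,-0.25,3.1,-1.0,0.2]
    - [0,0,-2.4,-0.25,3.5,-1.5,0.2]

```text
clock: 4.4
position: [0.4261, 0.2215, 0.0671]
ee_rot: [-3.136, -0.145, -0.002]
force: [-0.1, 0.0, -0.3]
width: 0.373
gripper_force: 15.0
```

Request:
drive_tool:
  targets:
    - [0,0,0,0,0,0,0.2]
    - [0,0,0,0,0,0,0.2]
    - [0,0,0,0,0,0,0.2]

```text
clock: 4.7
position: [0.4267, 0.2175, 0.0677]
ee_rot: [3.138, 0.139, 0.001]
force: [-0.2, -0.2, -0.8]
width: 0.37
gripper_force: 15.0
```

```bash
python3 - <<'E'
from h import *
b=snap('side','pics/s2.png')
cv2.imwrite('pics/c4.png',cv2.resize(b['pixels'][260:420,240:440,::-1],(750,600),interpolation=2)); s=arm.observe(); print(s['position'],s['ee_rot'])
E
```

```text
[0.42688139 0.2174922  0.06775039] [3.13838158e+00 1.38481657e-01 1.98177227e-03]
```

View pics/c4.png

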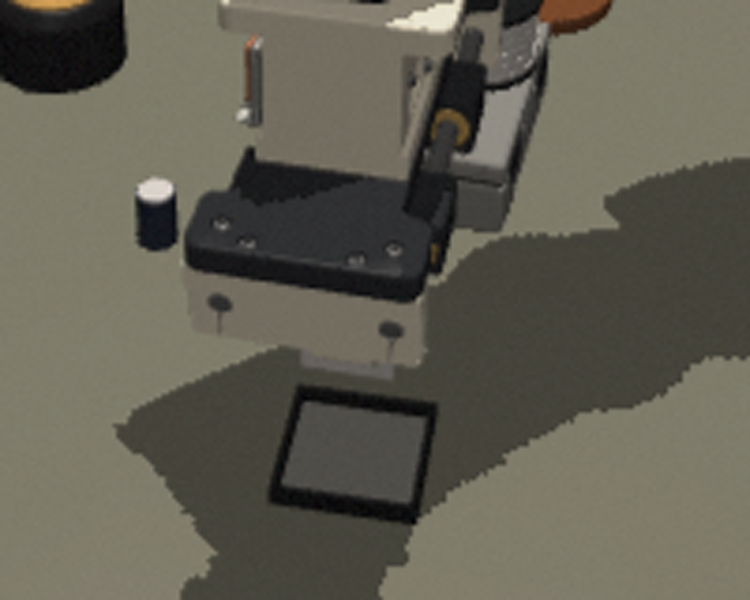

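The side view shows the held heat sink, mostly hidden behind the near finger, approaching the square tray centred near crop pixel (354,452). Lowering.

Request:
drive_tool:
  targets:
    - [0,0,0,-0.02,0.07,-0.4,0.2]
    - [0,0,0,-0.02,0.07,-0.8,0.2]
    - [0,0,0,-0.02,0.07,-1.1,0.2]
    - [0,0,0,-0.02,0.07,-1.25,0.2]
    - [0,0,0,-0.02,0.07,-1.32,0.2]

```text
clock: 5.25
position: [0.4254, 0.2209, 0.0138]
ee_rot: [3.138, 0.14, -0.0]
force: [0.2, -0.0, -0.7]
width: 0.371
gripper_force: 15.0
```

Request:
drive_tool:
  targets:
    - [0,0,0,0,0,-0.03,0.2]
    - [0,0,0,0,0,-0.05,0.2]
    - [0,0,0,0,0,-0.05,0.2]

```text
clock: 5.55
position: [0.4255, 0.2215, 0.0122]
ee_rot: [-3.138, -0.141, -0.001]
force: [-0.8, 0.6, -2.0]
width: 0.37
gripper_force: 15.0
```

Request:
drive_tool:
  targets:
    - [0,0,0,0,0,0,0.7]
    - [0,0,0,0,0,0,0.7]
    - [0,0,0,0,0,0,0.7]
    - [0,0,0,0,0,0,0.7]
    - [0,0,0,0,0,0,1]

```text
clock: 6.05
position: [0.4253, 0.2213, 0.012]
ee_rot: [3.138, 0.141, 0.0]
force: [-0.4, -0.8, 1.5]
width: 0.739
gripper_force: 0.0
```

Request:
drive_tool:
  targets:
    - [0,0,0,0,0,0.3,1]
    - [0,0,0,0,0,1.0,1]
    - [0,0,0,0,0,2.0,1]
    - [0,0,0,0,0,3.0,1]
    - [0,0,0,0,0,3.5,1]

```text
clock: 6.55
position: [0.4261, 0.2223, 0.156]
ee_rot: [-3.136, -0.142, -0.006]
force: [0.6, 0.2, -1.5]
width: 1.001
gripper_force: 0.0
```

```bash
python3 - <<'E'
from h import *
a=snap('top','pics/t3.png'); b=snap('side','pics/s3.png')
A=cv2.resize(a['pixels'][250:340,240:340,::-1],(400,360),interpolation=2); B=cv2.resize(b['pixels'][220:420,300:420,::-1],(360,600),interpolation=2)
o=np.zeros((600,760,3),np.uint8); o[:360,:400]=A; o[:,400:]=B; cv2.imwrite('pics/c5.png',o); s=arm.observe(); print(s['position'],s['ee_rot'])
E
```

```text
[0.4268574  0.22248755 0.15572386] [-3.1358619  -0.14096581 -0.00880733]
```

View pics/c5.png

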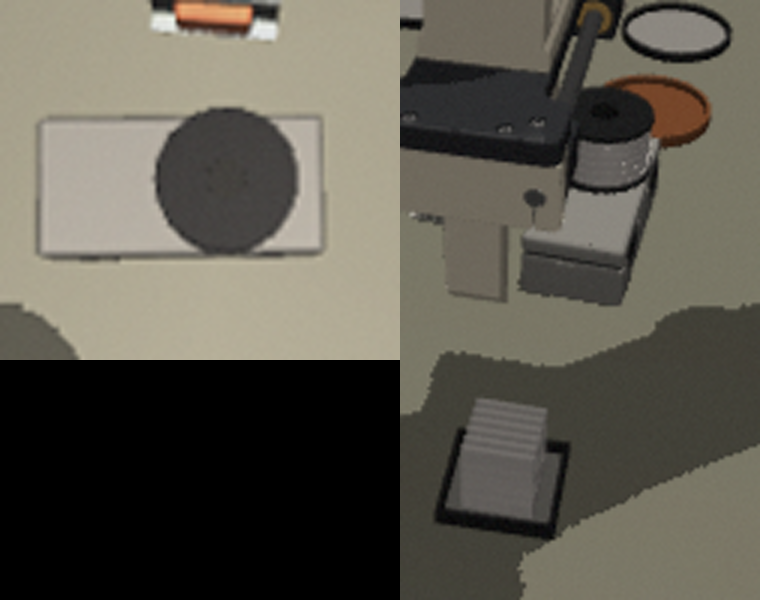

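The heat sink stands upright inside its square tray (crop about (504,480)). The reel is still on the case, centred at crop (227,180), i.e. top pixel (296.4,294.6), unmoved. Fetching the reel next.

Request:
drive_tool:
  targets:
    - [0,0,0,0.05,-1,0,1]
    - [0,0,0,0.1,-2.1,0,1]
    - [0,0,0,0.1,-3.2,0,1]
    - [0,0,0,0.15,-4.4,0,1]
    - [0,0,0,0.15,-5.3,0,1]

```text
clock: 7.15
position: [0.4304, 0.0064, 0.1516]
ee_rot: [3.138, 0.139, -0.002]
force: [-0.4, 0.6, -0.1]
width: 1.002
gripper_force: 0.0
```

Request:
drive_tool:
  targets:
    - [0,0,0,0,-0.3,0,1]
    - [0,0,0,0.02,-0.36,0,1]
    - [0,0,0,0.02,-0.36,0,1]

```text
clock: 7.45
position: [0.4319, -0.0048, 0.1518]
ee_rot: [-3.138, -0.141, 0.001]
force: [-0.4, 0.2, 0.2]
width: 1.002
gripper_force: 0.0
```

Down to TCP z = 0.049 (−2.57).

Request:
drive_tool:
  targets:
    - [0,0,0,0.03,0,-0.8,1]
    - [0,0,0,0.03,0,-1.6,1]
    - [0,0,0,0.03,0,-2.2,1]
    - [0,0,0,0.03,0,-2.5,1]
    - [0,0,0,0.03,0,-2.57,1]

```text
clock: 7.95
position: [0.4323, -0.0034, 0.0478]
ee_rot: [-3.137, -0.146, 0.004]
force: [-0.1, -1.0, -1.0]
width: 1.001
gripper_force: 0.0
```

Request:
drive_tool:
  targets:
    - [0,0,0,0,0,0,0.5]
    - [0,0,0,0,0,0,0.5]
    - [0,0,0,0,0,0,0.5]
    - [0,0,0,0,0,0,0.5]
    - [0,0,0,0,0,0,0.5]
  force: 25

```text
clock: 8.45
position: [0.4337, -0.0051, 0.0496]
ee_rot: [3.138, 0.141, 0.002]
force: [-0.7, 0.5, 5.6]
width: 0.626
gripper_force: 25.0
```

Request:
drive_tool:
  targets:
    - [0,0,0,0,0,0,0.5]
    - [0,0,0,0,0,0,0.5]

```text
clock: 8.65
position: [0.4336, -0.0051, 0.0496]
ee_rot: [3.138, 0.141, 0.001]
force: [0.1, -0.9, 6.1]
width: 0.628
gripper_force: 25.0
```

Request:
drive_tool:
  targets:
    - [0,0,0,0,0,0.2,0.5]
    - [0,0,0,0,0,0.6,0.5]
    - [0,0,0,0,0,1.0,0.5]
    - [0,0,0,0,-0.5,1.2,0.5]
    - [0,0,0,0,-1.2,1.2,0.5]
  force: 35

```text
clock: 9.15
position: [0.4342, -0.0523, 0.0987]
ee_rot: [-3.138, -0.146, -0.004]
force: [1.2, -0.3, -2.4]
width: 0.622
gripper_force: 35.0
```

Request:
drive_tool:
  targets:
    - [0,0,0,0,-0.9,0,0.5]
    - [0,0,0,0,-1.9,0,0.5]
    - [0,0,0,0,-2.9,0,0.5]
    - [0,0,0,0,-3.7,-0.3,0.5]
    - [0,0,0,0,-4.3,-0.6,0.5]

```text
clock: 9.65
position: [0.4329, -0.2278, 0.0734]
ee_rot: [3.138, 0.137, 0.001]
force: [0.6, 0.5, -3.0]
width: 0.621
gripper_force: 35.0
```

Request:
drive_tool:
  targets:
    - [0,0,0,0,-0.3,-0.3,0.5]
    - [0,0,0,0,-0.37,-0.6,0.5]
    - [0,0,0,0,-0.37,-0.6,0.5]
    - [0,0,0,0,-0.37,-0.6,0.5]

```text
clock: 10.05
position: [0.4333, -0.2381, 0.049]
ee_rot: [-3.137, -0.144, 0.001]
force: [0.6, 0.2, -2.6]
width: 0.626
gripper_force: 35.0
```

Request:
drive_tool:
  targets:
    - [0,0,0,0.02,-0.04,-0.3,0.5]
    - [0,0,0,0.02,-0.04,-0.55,0.5]
    - [0,0,0,0.02,-0.04,-0.75,0.5]
    - [0,0,0,0.02,-0.04,-0.85,0.5]
    - [0,0,0,0.02,-0.04,-0.88,0.5]

```text
clock: 10.55
position: [0.4337, -0.2412, 0.0132]
ee_rot: [-3.138, -0.142, 0.002]
force: [0.1, -0.1, -2.2]
width: 0.625
gripper_force: 35.0
```

Request:
drive_tool:
  targets:
    - [0,0,0,0,0,0,0.5]
    - [0,0,0,0,0,0,0.5]

```text
clock: 10.75
position: [0.4343, -0.2416, 0.0142]
ee_rot: [3.138, 0.141, 0.001]
force: [1.3, -0.6, -1.9]
width: 0.63
gripper_force: 35.0
```

Request:
drive_tool:
  targets:
    - [0,0,0,0,0,-0.02,0.5]
    - [0,0,0,0,0,-0.04,0.5]
    - [0,0,0,0,0,-0.04,0.5]

```text
clock: 11.05
position: [0.4343, -0.2416, 0.0126]
ee_rot: [3.138, 0.141, 0.001]
force: [-0.9, 0.7, 1.3]
width: 0.622
gripper_force: 35.0
```

Contact felt. Releasing.

Request:
drive_tool:
  targets:
    - [0,0,0,0,0,0,1]
    - [0,0,0,0,0,0,1]
    - [0,0,0,0,0,0,1]
    - [0,0,0,0,0,0,1]
    - [0,0,0,0,0,0,1]

```text
clock: 11.55
position: [0.4341, -0.2415, 0.0123]
ee_rot: [3.138, 0.141, -0.0]
force: [-0.3, -0.0, 0.2]
width: 0.986
gripper_force: 0.0
```

Request:
drive_tool:
  targets:
    - [0,0,0,0,0,0.3,1]
    - [0,0,0,0,0,1.0,1]
    - [0,0,0,0,0,2.0,1]
    - [0,0,0,0,0,3.0,1]
    - [0,0,0,0,0,3.2,1]

```text
clock: 12.05
position: [0.4365, -0.2422, 0.1453]
ee_rot: [3.135, 0.141, 0.01]
force: [0.0, -0.0, 0.2]
width: 1.002
gripper_force: 0.0
```

```bash
python3 - <<'E'
from h import *
a=snap('top','pics/t4.png'); b=snap('side','pics/s4.png')
A=cv2.resize(a['pixels'][230:340,140:340,::-1],(800,440),interpolation=2); B=cv2.resize(b['pixels'][200:280,320:420,::-1],(200,160),interpolation=2)
o=np.zeros((600,800,3),np.uint8); o[:440]=A; o[440:,:200]=B; cv2.imwrite('pics/c6.png',o); s=arm.observe(); print(s['position'],s['ee_rot'])
E
```

```text
[ 0.43508889 -0.24201017  0.14247453] [3.13627035 0.14071147 0.00530803]
```

View pics/c6.png

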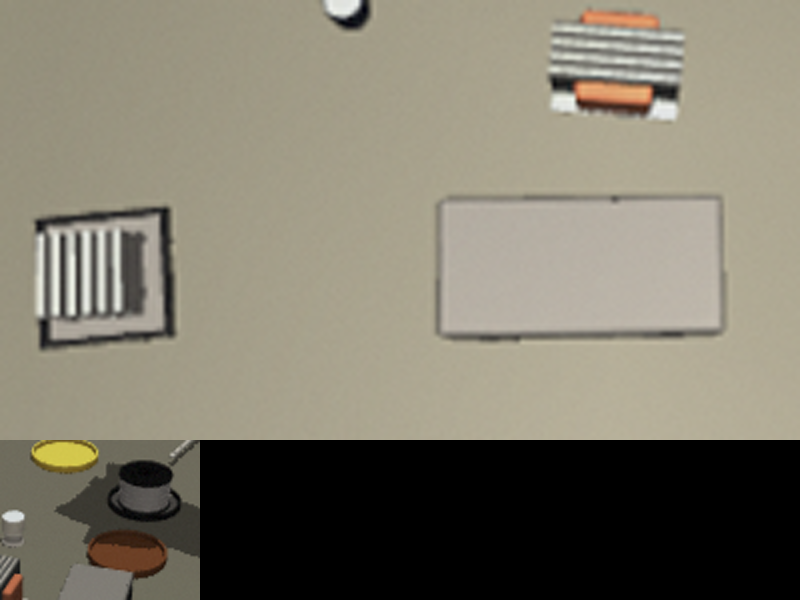

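The crop shows the heat sink flat in its tray (100,275), the reel in the grey round tray (inset (145,490)), and the bare case with lid corners at (438,200), (722,196), (722,331), (438,334). I'm working out the case pose and checking the bin and joint clearances.

```bash
python3 - <<'E'
from h import *
im=load('top'); f=lambda x,y:(140+(x+.5)/4-.5,230+(y+.5)/4-.5)
def quad(n,c,z):
    W=np.array([ray(im,*f(*q),z)[:2] for q in c])*1000
    print(n,W.mean(0).round(1),np.linalg.norm(W-np.roll(W,-1,0),axis=1).round(1),np.degrees([np.arctan2(*(W[(i+1)%4]-W[i])[::-1]) for i in range(4)]).round(1))
quad('case',[(438,199),(722,196),(722,331),(438,334)],.04)
quad('tr',[(554,20),(685,31),(680,84),(550,77)],.046)
quad('foot',[(551,112),(677,121),(677,121),(551,112)],.003)
quad('hstop',[(38,232),(122,230),(123,315),(37,318)],.041)
print('bin front',ray(im,203,98,0),ray(im,203,88,.04),ray(im,106,95,0))
print(np.round(arm.observe()['joints'],2))
E
```

```text
case [433.6  14.7] [119.7  56.5 118.   56.1] [ -88.  -179.    91.9    2.7]
tr [523.1   1.8] [56.1 23.1 55.2 24.7] [-93.3 176.   88.4  -1.9]
foot [502.1   2.8] [56.3  0.  56.3  0. ] [-92.6   0.   87.4   0. ]
hstop [425.  221.4] [34.5 35.1 35.  35.4] [ -87.2 -174.8   93.3    4.4]
bin front [0.80732464 0.18335506 0.        ] [0.80617607 0.1754747  0.04      ] [0.8060987  0.36554862 0.        ]
[ 0.65  0.35 -0.31  1.97  0.14  0.85 -1.22]
```

Request:
drive_tool:
  targets:
    - [0,0,1.6,0,0.6,0,0.8]
    - [0,0,3.2,0,1.2,0,0.8]
    - [0,0,4.8,0,1.8,0,0.8]
    - [0,0,6.4,0,2.5,0,0.8]
    - [0,0,8.0,0,3.2,0,0.8]

```text
clock: 12.65
position: [0.4329, -0.1124, 0.1391]
ee_rot: [-2.896, -1.213, 0.003]
force: [0.5, -0.8, -0.2]
width: 0.798
gripper_force: 0.0
```

Request:
drive_tool:
  targets:
    - [0,0,1.6,0,0.7,0,0.8]
    - [0,0,3.2,0,1.4,0,0.8]
    - [0,0,4.8,0,2.1,0,0.8]
    - [0,0,6.4,0,2.8,0,0.8]
    - [0,0,8.0,0,3.2,0,0.8]

```text
clock: 13.15
position: [0.433, 0.0167, 0.1394]
ee_rot: [-2.303, -2.134, 0.001]
force: [0.4, -0.7, -0.5]
width: 0.8
gripper_force: 0.0
```

Request:
drive_tool:
  targets:
    - [0,0,1.3,0,0,-0.4,0.8]
    - [0,0,1.3,0,0,-0.8,0.8]
    - [0,0,1.3,0,0,-1.0,0.8]
    - [0,0,1.3,0,0,-1.0,0.8]

```text
clock: 13.55
position: [0.4327, 0.0144, 0.0988]
ee_rot: [-2.187, -2.251, 0.004]
force: [0.0, -0.1, 1.1]
width: 0.799
gripper_force: 0.0
```

Request:
drive_tool:
  targets:
    - [0,0,0,0.02,0,-0.7,0.8]
    - [0,0,0,0.02,0,-1.3,0.8]
    - [0,0,0,0.02,0,-1.8,0.8]
    - [0,0,0,0.02,0,-2.05,0.8]
    - [0,0,0,0.02,0,-2.13,0.8]

```text
clock: 14.05
position: [0.4346, 0.0145, 0.0146]
ee_rot: [-2.189, -2.253, 0.001]
force: [0.7, 0.9, -0.6]
width: 0.798
gripper_force: 0.0
```

Request:
drive_tool:
  targets:
    - [0,0,0,0,0,0,0.5]
    - [0,0,0,0,0,0,0.5]
    - [0,0,0,0,0,0,0.5]
    - [0,0,0,0,0,0,0.5]
    - [0,0,0,0,0,0,0.5]
  force: 35

```text
clock: 14.55
position: [0.4355, 0.0145, 0.0159]
ee_rot: [2.189, 2.252, 0.001]
force: [-1.2, -0.3, 7.3]
width: 0.632
gripper_force: 35.0
```

Request:
drive_tool:
  targets:
    - [0,0,0,0,0,0.2,0.5]
    - [0,0,0,0,0,0.6,0.5]
    - [0,0,0,0,0,1.1,0.5]
    - [0,0,0,0,0,1.6,0.5]
    - [0,0,0,0,0,2.0,0.5]
  force: 45

```text
clock: 15.05
position: [0.4348, 0.0145, 0.0966]
ee_rot: [2.189, 2.253, 0.0]
force: [1.0, 0.0, -3.1]
width: 0.628
gripper_force: 45.0
```

Request:
drive_tool:
  targets:
    - [0,0,0.5,0.3,0.4,0,0.5]
    - [0,0,1,0.9,1.0,0,0.5]
    - [0,0,1.5,1.5,1.6,0,0.5]
    - [0,0,2.1,2.1,2.3,0,0.5]
    - [0,0,2.1,2.7,2.9,0,0.5]

```text
clock: 15.55
position: [0.5434, 0.1317, 0.0956]
ee_rot: [-1.971, -2.446, 0.0]
force: [-0.1, 0.4, -2.7]
width: 0.631
gripper_force: 45.0
```

Request:
drive_tool:
  targets:
    - [0,0,0,0.6,0.7,0,0.5]
    - [0,0,0,1.2,1.4,0,0.5]
    - [0,0,0,1.8,2.0,0,0.5]
    - [0,0,0,2.3,2.5,0,0.5]
    - [0,0,0,2.6,2.8,0,0.5]

```text
clock: 16.05
position: [0.6475, 0.2443, 0.0953]
ee_rot: [-1.972, -2.444, -0.001]
force: [-0.1, -0.7, -2.5]
width: 0.63
gripper_force: 45.0
```

Request:
drive_tool:
  targets:
    - [0,0,0,0,0,-0.4,0.5]
    - [0,0,0,0,0,-0.8,0.5]
    - [0,0,0,0,0,-1.0,0.5]
    - [0,0,0,0,0,-1.0,0.5]

```text
clock: 16.45
position: [0.6452, 0.2404, 0.0528]
ee_rot: [-1.974, -2.442, 0.007]
force: [-0.2, -0.4, -2.8]
width: 0.624
gripper_force: 45.0
```

```bash
python3 - <<'E'
from h import *
b=snap('side','pics/s5.png')
cv2.imwrite('pics/c7.png',cv2.resize(b['pixels'][250:410,110:310,::-1],(750,600),interpolation=2)); s=arm.observe(); print(s['position'],s['ee_rot'],s['width'])
E
```

```text
[0.64594785 0.24109838 0.05405478] [-1.9740442  -2.44287844  0.00378878] 0.6297471312201431
```

View pics/c7.png

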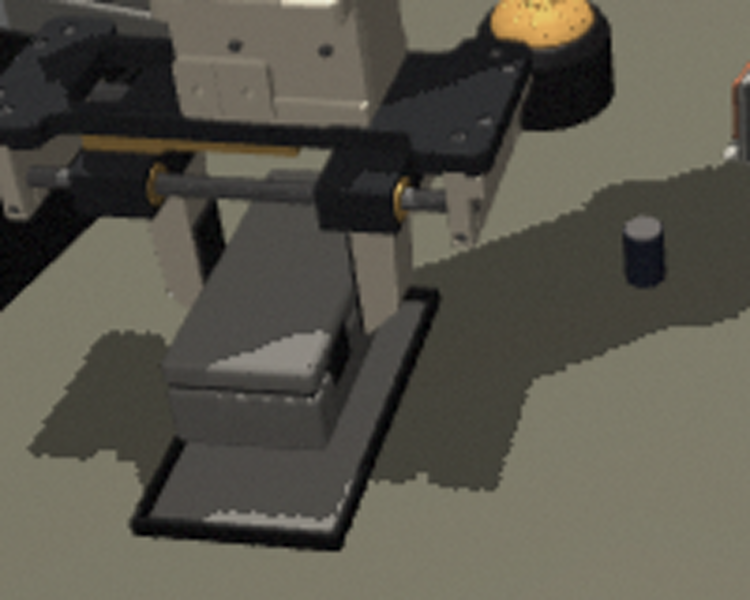

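The side view shows the case held level above the oblong tray and parallel to it. The near tray edge is at crop (240,535), and the pot and small cylinder are clear. Lowering.

Request:
drive_tool:
  targets:
    - [0,0,0,0.06,0.06,-0.25,0.5]
    - [0,0,0,0.06,0.06,-0.5,0.5]
    - [0,0,0,0.06,0.06,-0.7,0.5]
    - [0,0,0,0.06,0.06,-0.8,0.5]
    - [0,0,0,0.06,0.06,-0.83,0.5]

```text
clock: 17.0
position: [0.6489, 0.2447, 0.0211]
ee_rot: [-1.973, -2.444, 0.002]
force: [-0.3, 0.2, -3.4]
width: 0.63
gripper_force: 45.0
```

Request:
drive_tool:
  targets:
    - [0,0,0,0,0,-0.01,0.5]
    - [0,0,0,0,0,-0.03,0.5]

```text
clock: 17.2
position: [0.6496, 0.2451, 0.0211]
ee_rot: [1.974, 2.444, 0.001]
force: [-0.4, -0.3, -2.9]
width: 0.627
gripper_force: 45.0
```

Request:
drive_tool:
  targets:
    - [0,0,0,0,0,-0.02,0.5]
    - [0,0,0,0,0,-0.04,0.5]
    - [0,0,0,0,0,-0.04,0.5]

```text
clock: 17.5
position: [0.6493, 0.2449, 0.0192]
ee_rot: [1.974, 2.444, 0.0]
force: [-1.4, -0.1, -3.8]
width: 0.629
gripper_force: 45.0
```

Request:
drive_tool:
  targets:
    - [0,0,0,0,0,-0.02,0.5]
    - [0,0,0,0,0,-0.03,0.5]
    - [0,0,0,0,0,-0.03,0.5]

```text
clock: 17.8
position: [0.6494, 0.2449, 0.0191]
ee_rot: [1.973, 2.444, 0.0]
force: [-3.7, -2.3, 7.0]
width: 0.627
gripper_force: 45.0
```

Contact felt. Opening, then lifting away.

Request:
drive_tool:
  targets:
    - [0,0,0,0,0,0,0.8]
    - [0,0,0,0,0,0,0.8]
    - [0,0,0,0,0,0,0.8]
    - [0,0,0,0,0,0,0.8]
    - [0,0,0,0,0,0,0.8]

```text
clock: 18.3
position: [0.6494, 0.245, 0.0179]
ee_rot: [-1.974, -2.444, -0.0]
force: [-0.8, 1.0, 0.7]
width: 0.795
gripper_force: 0.0
```

Request:
drive_tool:
  targets:
    - [0,0,0,0,0,0.3,0.8]
    - [0,0,0,0,0,1.0,0.8]
    - [0,0,0,0,0,2.0,0.8]
    - [0,0,0,0,0,3.0,0.8]
    - [0,0,0,0,0,3.4,0.8]

```text
clock: 18.8
position: [0.6507, 0.2465, 0.1595]
ee_rot: [1.972, 2.442, 0.009]
force: [-0.1, 0.1, 0.6]
width: 0.799
gripper_force: 0.0
```

Request:
drive_tool:
  targets:
    - [0,0,-1.6,-0.4,-0.8,0,1]
    - [0,0,-3.2,-0.8,-1.6,0,1]
    - [0,0,-4.8,-1.2,-2.4,0,1]
    - [0,0,-6.4,-1.6,-3.2,0,1]
    - [0,0,-8.0,-2.0,-4.0,0,1]

```text
clock: 19.3
position: [0.5684, 0.0837, 0.1543]
ee_rot: [2.695, 1.614, 0.0]
force: [1.0, -0.5, -0.1]
width: 1.003
gripper_force: 0.0
```

Request:
drive_tool:
  targets:
    - [0,0,-1.6,-0.3,-0.6,0,1]
    - [0,0,-3.2,-0.6,-1.2,0,1]
    - [0,0,-4.8,-0.9,-1.7,0,1]
    - [0,0,-6.4,-1.1,-2.0,0,1]
    - [0,0,-8.0,-1.15,-2.1,0,1]

```text
clock: 19.8
position: [0.5222, -0.0009, 0.1543]
ee_rot: [3.085, 0.591, -0.001]
force: [-0.5, 0.8, 0.3]
width: 1.0
gripper_force: 0.0
```

Request:
drive_tool:
  targets:
    - [0,0,-1.6,0,0,0,1]
    - [0,0,-3.2,0,0,-0.3,1]
    - [0,0,-4.9,0,0,-0.6,1]
    - [0,0,-4.9,0,0,-0.8,1]
    - [0,0,-4.9,0,0,-0.8,1]

```text
clock: 20.3
position: [0.5225, 0.0011, 0.1212]
ee_rot: [3.141, -0.056, -0.003]
force: [-1.0, 1.2, 0.5]
width: 1.0
gripper_force: 0.0
```

```bash
python3 - <<'E'
from h import *
b=snap('side','pics/s6.png')
cv2.imwrite('pics/c8.png',cv2.resize(b['pixels'][190:410,130:390,::-1],(709,600),interpolation=2)); s=arm.observe(); print(s['position'],s['ee_rot'],s['joints'].round(2))
E
```

```text
[0.5229785  0.00110966 0.12178926] [ 3.14104026e+00 -5.71765527e-02 -1.46232225e-03] [ 0.12  0.41 -0.3   1.93  0.16  0.83 -1.87]
```

View pics/c8.png

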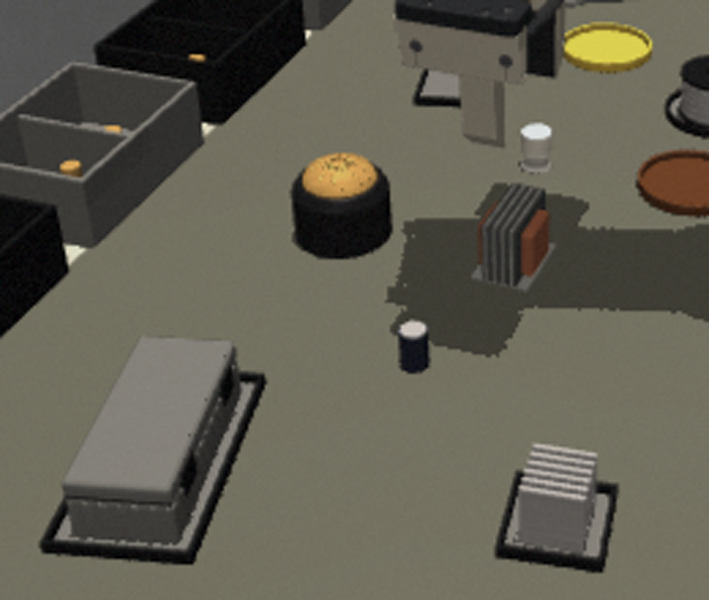

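The case lies flat in its tray (150,455), the heat sink is in its own (557,505), the pot is untouched (342,205), and the transformer (515,240) is below the gripper. Descending.

Request:
drive_tool:
  targets:
    - [0,0,0,0.01,0,-0.8,1]
    - [0,0,0,0.01,0,-1.6,1]
    - [0,0,0,0.01,0,-2.3,1]
    - [0,0,0,0.01,0,-2.6,1]
    - [0,0,0,0.01,0,-2.7,1]

```text
clock: 20.85
position: [0.5233, 0.001, 0.0133]
ee_rot: [-3.141, 0.062, 0.002]
force: [-0.2, 0.9, 0.7]
width: 1.0
gripper_force: 0.0
```

Request:
drive_tool:
  targets:
    - [0,0,0,0,0,0,0.5]
    - [0,0,0,0,0,0,0.5]
    - [0,0,0,0,0,0,0.5]
    - [0,0,0,0,0,0,0.5]
    - [0,0,0,0,0,0,0.5]
  force: 35

```text
clock: 21.35
position: [0.5241, 0.001, 0.0145]
ee_rot: [-3.141, 0.064, -0.002]
force: [-0.4, 4.0, 3.5]
width: 0.617
gripper_force: 2.0
```

Request:
drive_tool:
  targets:
    - [0,0,0,0,0,0,0.5]
    - [0,0,0,0,0,0,0.5]
  force: 50

```text
clock: 21.55
position: [0.5241, 0.001, 0.0145]
ee_rot: [-3.141, 0.064, -0.001]
force: [-1.3, 0.2, 5.6]
width: 0.606
gripper_force: 50.0
```

Request:
drive_tool:
  targets:
    - [0,0,0,0,0,0.2,0.5]
    - [0,0,0,0,0,0.6,0.5]
    - [0,0,0,0,0,1.1,0.5]
    - [0,0,0,0,0,1.6,0.5]
    - [0,0,0,0,0,2.0,0.5]

```text
clock: 22.05
position: [0.5235, 0.0008, 0.0951]
ee_rot: [3.141, -0.064, -0.0]
force: [0.4, -0.2, -3.1]
width: 0.606
gripper_force: 50.0
```

Request:
drive_tool:
  targets:
    - [0,0,0.5,0.2,-0.4,0,0.5]
    - [0,0,1,0.5,-1.0,0,0.5]
    - [0,0,1.5,0.9,-1.7,0,0.5]
    - [0,0,2.1,1.3,-2.4,0,0.5]
    - [0,0,2.8,1.6,-3.0,0,0.5]

```text
clock: 22.55
position: [0.588, -0.121, 0.0941]
ee_rot: [3.125, 0.321, -0.001]
force: [-0.1, 0.3, -3.8]
width: 0.608
gripper_force: 50.0
```

Request:
drive_tool:
  targets:
    - [0,0,0,0.4,-0.7,0,0.5]
    - [0,0,0,0.8,-1.4,0,0.5]
    - [0,0,0,1.2,-2.1,0,0.5]
    - [0,0,0,1.4,-2.5,0,0.5]
    - [0,0,0,1.5,-2.64,0,0.5]

```text
clock: 23.05
position: [0.6473, -0.2276, 0.0934]
ee_rot: [3.125, 0.314, -0.002]
force: [-0.0, -0.3, -3.9]
width: 0.607
gripper_force: 50.0
```

Request:
drive_tool:
  targets:
    - [0,0,0,0,0,-0.4,0.5]
    - [0,0,0,0,0,-0.8,0.5]
    - [0,0,0,0,0,-1.0,0.5]
    - [0,0,0,0,0,-1.0,0.5]

```text
clock: 23.45
position: [0.6459, -0.223, 0.0515]
ee_rot: [-3.123, -0.321, 0.006]
force: [0.0, 0.6, -3.4]
width: 0.61
gripper_force: 50.0
```

```bash
python3 - <<'E'
from h import *
b=snap('side','pics/s7.png')
cv2.imwrite('pics/c9.png',cv2.resize(b['pixels'][160:260,240:370,::-1],(780,600),interpolation=2)); s=arm.observe(); print(s['position'],s['ee_rot'],s['width'])
E
```

```text
[ 0.64679578 -0.22347266  0.05274951] [-3.12404606 -0.32074943  0.0034438 ] 0.6023475673370613
```

View pics/c9.png

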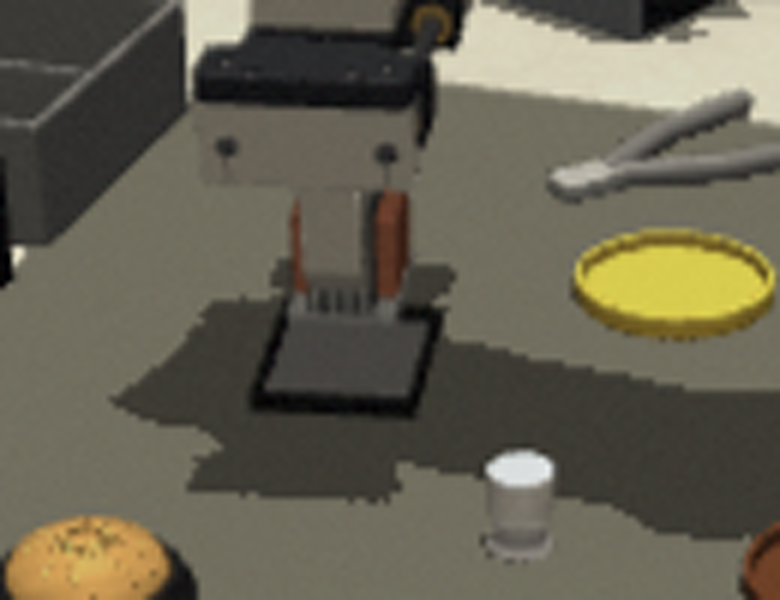

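The side view shows the transformer held upright above its tray, with the tray's near edge at crop (335,405). Lowering.

Request:
drive_tool:
  targets:
    - [0,0,0,0.03,-0.03,-0.25,0.5]
    - [0,0,0,0.03,-0.03,-0.5,0.5]
    - [0,0,0,0.03,-0.03,-0.7,0.5]
    - [0,0,0,0.03,-0.03,-0.8,0.5]
    - [0,0,0,0.03,-0.03,-0.84,0.5]

```text
clock: 24.0
position: [0.6485, -0.2258, 0.0195]
ee_rot: [-3.125, -0.319, 0.002]
force: [-0.4, -0.2, -4.0]
width: 0.608
gripper_force: 50.0
```

Request:
drive_tool:
  targets:
    - [0,0,0,0,0,-0.02,0.5]
    - [0,0,0,0,0,-0.03,0.5]
    - [0,0,0,0,0,-0.03,0.5]

```text
clock: 24.3
position: [0.6491, -0.2259, 0.0195]
ee_rot: [3.125, 0.319, 0.001]
force: [1.1, 0.0, -3.7]
width: 0.606
gripper_force: 50.0
```

Request:
drive_tool:
  targets:
    - [0,0,0,0,0,-0.02,0.5]
    - [0,0,0,0,0,-0.05,0.5]
    - [0,0,0,0,0,-0.05,0.5]

```text
clock: 24.6
position: [0.6491, -0.226, 0.0176]
ee_rot: [3.125, 0.319, 0.001]
force: [-0.9, -0.1, 0.6]
width: 0.605
gripper_force: 50.0
```

Contact. Releasing and rising.

Request:
drive_tool:
  targets:
    - [0,0,0,0,0,0,0.9]
    - [0,0,0,0,0,0,0.9]
    - [0,0,0,0,0,0,0.9]
    - [0,0,0,0,0,0,0.9]
    - [0,0,0,0,0,0,0.9]

```text
clock: 25.1
position: [0.6489, -0.2259, 0.0171]
ee_rot: [3.125, 0.319, 0.0]
force: [-0.3, -0.1, -0.3]
width: 0.899
gripper_force: 0.0
```

Request:
drive_tool:
  targets:
    - [0,0,0,0,0,0.3,0.9]
    - [0,0,0,0,0,1.0,0.9]
    - [0,0,0,0,0,2.0,0.9]
    - [0,0,0,0,0,3.0,0.9]
    - [0,0,0,0,0,3.5,0.9]

```text
clock: 25.6
position: [0.6506, -0.226, 0.1623]
ee_rot: [3.124, 0.319, 0.008]
force: [0.5, -0.4, -0.3]
width: 0.898
gripper_force: 0.0
```

Request:
drive_tool:
  targets:
    - [0,0,0,-1,0.8,0,0.9]
    - [0,0,0,-2,1.6,0,0.9]
    - [0,0,0,-3,2.4,0,0.9]
    - [0,0,0,-3.5,2.8,0,0.9]
    - [0,0,0,-3.5,2.8,0,0.9]

```text
clock: 26.1
position: [0.5061, -0.111, 0.1584]
ee_rot: [3.125, 0.325, -0.001]
force: [1.3, 0.2, -0.5]
width: 0.899
gripper_force: 0.0
```

```bash
python3 - <<'E'
from h import *
b=snap('side','pics/s8.png'); cv2.imwrite('pics/c10.png',cv2.resize(b['pixels'][160:420,130:440,::-1],(715,600),interpolation=2)); s=arm.observe(); print(s['position'],s['dq'].round(3))
E
```

```text
[ 0.50817826 -0.11285638  0.15848966] [ 0.013  0.04   0.031 -0.065  0.014 -0.003  0.007]
```

View pics/c10.png

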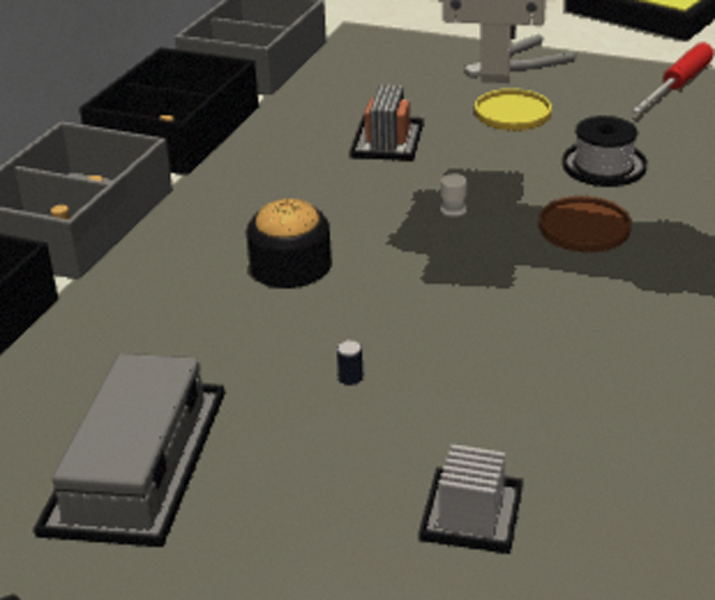

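All four things lie flat in their trays: case (130,450), heat sink (472,500), transformer (388,125) and reel (605,150). The pot (288,245) is untouched and the arm is clear.

```bash
python3 -c "
from cell import arm
print(arm.sign_off())"
```

```text
the job is handed in; nothing more can be done
None
```

The heat sink, reel, case and transformer each look flat in their own trays in the last picture, the pot has not visibly moved, and I handed the job in about 26 s into the 109 s allowed; the hand-in gave no verdict.

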